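Set the sample slide of a vial reader to its latched measuring position

TASK

Bring the sample into the measuring position of the two-lane vial reader: with the fingertips, gently push the front plate of the slide that carries the taller vial all the way in to its end stop, then let go so that it springs back by itself and latches at its mid position. Push only, do not pinch or lift anything; do not touch either vial, leave the slide with the shorter vial fully out, and leave the bottle, beaker and tube standing where they are. Finish with the hand clear.

Things in the scene. Friction and masses are not known exactly. Their poses are not given: they have to be found in the camera images.
- reader: Fixed grey two-lane vial reader, base 270 (x) by 250 (y), top at 24 mm. Origin under its centre; x from its front (push plates) to its rear, y to its left. Slides run along x at y = 60 (left) and -60 mm (right). Dark latch block between (x -76 to -56, top 42 mm), black optics posts (x -44 to -26, 28 to 41 mm either side of each lane's middle, top 74 mm), rear housing (x > 56, top 54 mm).
- slide_left (a joint): Travel (m) of the left (+y) slide along the reader's +x: 0 = fully out, held by its spring; 0.030 = latched at mid position; 0.056 = end stop (gives up to 3 mm). Spring 3 N at 0, 6.5 N at the stop, plus damping 25 N per m/s. Once in past 0.032 a sprung pin snaps out behind the slide's catch: let go, it returns (about 0.2 m/s) only to 0.030 and stays. Let go earlier, it goes right back to 0.
- slide_right (a joint): Travel (m) of the right (-y) slide; works just as the left one: 0 = fully out, 0.030 = latched at mid position, 0.056 = end stop, same spring, damper and pin.
- left_plate (a point): Centre of the front face of the left slide's push plate; moves with the slide. Upright aluminium plate 46 mm wide (y), 6 thick (x), 28 to 82 mm above the bench; this point is 55 mm up and, slide out, at x = -141 mm in the reader's frame, 6 mm before the base's front edge. Axes as the reader's: push along +x. The space before it is free; pushed in, it travels over the base (top 24 mm).
- right_plate (a point): The same point on the right slide's push plate.
- left_holder (a point): Centre of the floor of the square vial holder (grey, 36 mm outside, 26 mm inside, rim at 58 mm above the bench, floor at 39 mm) of the left slide, 76 mm behind the front face of its push plate; moves with the slide.
- right_holder (a point): The same point on the right slide.
- tall_vial: The sample: taller clear vial, 24 mm diameter, 64 mm high, white cap 26 mm; stands loose in the holder of one of the two slides (which one varies), its top 103 mm above the bench. Origin at the centre of its underside, z up along it. Not to be touched.
- short_vial: The shorter vial, same diameter and cap, 34 mm high, in the holder of the other slide, top 73 mm above the bench. Origin at the centre of its underside. Not to be touched.
- reagent_bottle: Bystander: loose black bottle, 68 mm diameter, 150 mm high, beside the reader. Origin at the centre of its underside.
- beaker: Bystander: loose empty glass beaker, 72 mm diameter, 85 mm high, beside the reader. Origin at the centre of its underside.
- sample_tube: Bystander: loose capped clear tube standing on the bench beside the reader, 30 mm diameter (cap 34 mm), 88 mm high. Origin at the centre of its underside.

How it is judged (in metres and radians):
On the way:
1. the slide that carries the taller vial is pushed in to its end stop (((horizontal distance between tall_vial and left_holder below 0.006 m and value of joint slide_left above 0.052 m) or (horizontal distance between tall_vial and right_holder below 0.006 m and value of joint slide_right above 0.052 m))), for 0.05 s.
At the end, for the whole second after the job is handed in: The taller vial's slide rests latched at mid position (0.026 to 0.034 m), the other slide fully out (below 0.004 m); both vials upright (0.15 rad) and at rest in their holders (within 6 mm); bottle, beaker and tube upright within 15 mm of their starts (((horizontal distance between tall_vial and left_holder below 0.006 m and (value of joint slide_left between 0.026 and 0.034 m and velocity of joint slide_left between -0.005 and 0.005 m/s) and horizontal distance between short_vial and right_holder below 0.006 m and value of joint slide_right below 0.004 m) or (horizontal distance between tall_vial and right_holder below 0.006 m and (value of joint slide_right between 0.026 and 0.034 m and velocity of joint slide_right between -0.005 and 0.005 m/s) and horizontal distance between short_vial and left_holder below 0.006 m and value of joint slide_left below 0.004 m)) and angle between each of tall_vial, short_vial's own z axis and vertical below 0.15 rad and linear speed of each of tall_vial, short_vial below 0.02 m/s and angle between each of reagent_bottle, beaker, sample_tube's own z axis and vertical below 0.2 rad and distance of each of reagent_bottle, beaker, sample_tube from where it was at the start of the episode below 0.015 m); the robot touches nothing.
It fails at once if the slide with the shorter vial is pushed in (more than 8 mm) ((horizontal distance between short_vial and left_holder below 0.03 m and value of joint slide_left above 0.008 m) or (horizontal distance between short_vial and right_holder below 0.03 m and value of joint slide_right above 0.008 m)).
It fails at once if the robot touches a vial (more than 0.5 N) (contact force between any of the fingers, the arm and tall_vial above 0.5 N or contact force between any of the fingers, the arm and short_vial above 0.5 N).
It fails at once if a vial is lifted out of its holder (more than 10 mm) or tipped (z of any of tall_vial, short_vial in the frame of reader above 0.049 m or angle between any of tall_vial, short_vial's own z axis and vertical above 0.3 rad).
It fails at once if the reader is pushed or pinched with more than 35 N (contact force between the fingers and reader above 35 N).
It fails at once if the bottle, beaker or tube is tipped, lifted or moved by more than 20 mm (angle between any of reagent_bottle, beaker, sample_tube's own z axis and vertical above 0.3 rad or distance of any of reagent_bottle, beaker, sample_tube from where it was at the start of the episode above 0.02 m).
It also fails if it takes over 32 s, if anything falls off the work surface, if the arm or the gripper's body presses on something with over 40 N, if the wrist force passes 120 N, or if a joint passes its speed limit or range.

ROBOT

A 6-joint arm with a two-finger parallel gripper is mounted at the origin on the work surface. World frame = base frame: x ahead of the robot, y to its left, z up, the work surface at z = 0. Lengths are in m, angles in degrees, forces in N, time in s.
With the tool pointing down it reaches from about 0.35 to 0.875 m from the base axis. Payload 4.2 kg.
Tool frame: the origin (TCP) lies on the front face of the gripper's body, between the roots of the fingers; the fingertips stand 70 mm ahead of it and the grasp point (between the pads) lies 51 mm ahead of it (r.nose_length is the distance from the TCP to the fingertips, in m); z points along the fingers, y is the direction in which the jaws open and shut (so a half turn about z gives the same grasp; the last joint's range is limited). The gripper opens to 87 mm and grips with 3 to 60 N. Pads are 19 mm wide; open, the fingers measure 117 mm over their backs; the gripper's body (75 mm by 190 mm) begins 51 mm behind the grasp point.
Start: joints at [-49.584, 22.042, 0.453, 0, -68.411, -14.817], TCP at [0.27, -0.564, 0.292] pointing down, gripper open.
Joint ranges: [-179.83, 179.83], [-69.29, 118.12], [-61.27, 80.66], [-181.25, 117.63], [-171.15, -9.14], [-177.46, 177.46]. Speed limits (degrees/s): [159.86, 159.86, 180, 180, 180, 180].

INTERFACE

Orientations are given as a 3x3 rotation matrix whose columns are the frame's x, y, z axes.
In Python, from station import telemetry, capture, order, r gives the robot as it stands.
- The arm moves only by the tool drive_tool, never from a script. Its argument "series" is a list of rows, each a list of 4 numbers: the shift along the tool's x, y, z as a fraction of full scale, then the turn about the tool's z as a fraction of full scale. In form: [[dx, dy, dz, turn], ...]. A call has 1 to 10 rows; each row is the pose to reach, as a shift and turn from the pose commanded when the call began, along the tool's axes at that moment; what a row does not reach only later rows make up. Full scale, the value 1, is 0.12 m for a shift and 2 rad for a turn. A row lasts 1/8 s, in which the tool goes at most 62.5 mm and 10.7 degrees, less where a joint would pass 70% of its speed; a pose out of reach is approached as far as the arm can. A call with a number of a shift or a turn outside -1 to 1 is refused whole. A call with a gripper value outside its range is refused whole. "fingers" is the finger opening in mm, from 0 to 87, set as the call begins (left out, the last holds). The fingers move at their own pace and stop on an object; the grip force is fixed at half the most. Time passes only in rows, so rows that repeat a pose let the fingers close. It gives the time, the measured TCP pose, the force and the opening at its end, in the units of the state.
- telemetry.sense(): the state, without advancing time (a new reading comes with each control period).
- capture(name): name is "scene" or "top" or "wrist"; returns a dict with "color" (400x640x3 uint8, blue, green, red), "fx", "fy", "cx", "cy" (pixels), "k1" (the pictures are not rectified: a ray, as slopes to the right and down, at radius r is drawn at 1 + k1 r^2 times it, then the intrinsics apply), "eye" and "attitude" of the camera in the world; the wrist camera has in their place "mount" (4x4, takes a point from camera to tool coordinates, whose origin is the TCP and whose axes are the flange's). Camera axes: x right, y up, looking along -z (the intrinsics and any distortion apply to the point x, -y, -z); pixel columns grow to the right and rows downward; lengths in m; the calibration is good to about 2 mm. A picture is of the moment at which its call begins: read the wrist's pose just before it. There is no depth.
- order.finish_job(): hands the job in, once; it reports no verdict.
The state is a dict: "time_s": time; "joints": joint angles; "joint_velocities": joint speeds; "effort": joint torques, N m; "tcp_pos": TCP position; "ee_rot": TCP orientation; "wrist_force": force on the tool from outside, world axes, zero at the start; "moment": the same for the moment, N m; "gripper_width": opening from 0.0 (shut) to 1.0 (fully open).
Only numpy, scipy, OpenCV 4.12 (cv2) and the standard library are available. Lean on these libraries where they do the work, as an engineer would, in place of code of your own. Each camera call takes 0.05 s, during which the arm holds its last target. There are 200 camera calls.

## Working session

There is one attempt and no reset: what is moved stays moved. The work goes in short steps, Python scripts to look and compute and a tool call to move; the robot and the scene stay as the last step left them, time stands still between calls to the robot, and variables do not carry over. Pictures are saved under pics/ and viewed, about 8 in all and at most 12, crops included, and the job is handed in when it is done.

Besides the shell and the picture viewer there is one more tool, called after ">>>" in YAML: its name, and indented under it one key for each argument. drive_tool: Moves the arm, as the interface text tells. Shift numbers are shares of 0.12 m and turn numbers shares of 2 rad, none past 1 either way. Its arguments: {"type":"object","properties":{"series":{"type":"array","items":{"type":"array","items":{"type":"number","minimum":-1,"maximum":1}}},"fingers":{"type":"number"}},"required":["series"]}

```bash
mkdir -p pics; ls
cat > h.py <<'E'
import numpy as np, cv2
from station import telemetry, capture, order, r
def save(n,name):
    c=capture(n); cv2.imwrite(f'pics/{name}.png',c['color']); np.save(f'pics/{name}.npy',c,allow_pickle=True); return c
def load(name): return np.load(f'pics/{name}.npy',allow_pickle=True).item()
def ray(c,u,v):
    K=np.array([[c['fx'],0,c['cx']],[0,c['fy'],c['cy']],[0,0,1]],float)
    xd,yd=(u-c['cx'])/c['fx'],(v-c['cy'])/c['fy']; x,y=xd,yd
    for _ in range(20):
        s=1+c['k1']*(x*x+y*y); x,y=xd/s,yd/s
    d=np.array(c['attitude'])@np.array([x,-y,-1.]); return np.array(c['eye']),d
def onz(c,u,v,z):
    e,d=ray(c,u,v); return e+d*(z-e[2])/d[2]
def tri(obs):
    A=np.zeros((3,3));b=np.zeros(3)
    for e,d in obs:
        d=d/np.linalg.norm(d);P=np.eye(3)-np.outer(d,d);A+=P;b+=P@e
    return np.linalg.solve(A,b)
E
python3 - <<'E'
from h import *
print(telemetry.sense())
for n in('top','scene'):
    c=save(n,n+'0'); print(n,{k:v for k,v in c.items() if k!='color'})
E
```

```text
pics
{'time_s': 0.0, 'joints': array([-4.95823151e+01,  2.20913150e+01,  3.77476022e-01, -2.82579483e-02,
       -6.84118240e+01, -1.48154358e+01]), 'joint_velocities': array([-0.0347596 , -0.04289237, -0.00667367,  0.06239679, -0.06590963,
        0.01042777]), 'effort': array([ 6.47096622e-04, -3.90670502e+01,  1.87408501e+01,  4.22000572e+00,
        1.09339622e-02, -1.69898244e-04]), 'tcp_pos': array([ 0.26987923, -0.56321123,  0.29113977]), 'ee_rot': array([[-9.01894117e-01, -4.31955843e-01, -1.07281751e-03],
       [-4.31957159e-01,  9.01891980e-01,  1.96709360e-03],
       [ 1.17867940e-04,  2.23752135e-03, -9.99997490e-01]]), 'wrist_force': array([-0.22444899, -0.1826305 , -0.22609984]), 'moment': array([-0.00760985,  0.02590892, -0.00895449]), 'gripper_width': 1.002234989233931}
top {'fx': 377.6659015725429, 'fy': 377.6659015725429, 'cx': 319.5280656547469, 'cy': 206.41998598300745, 'k1': -0.09295387097079183, 'eye': array([0.52403425, 0.06294934, 0.80810314]), 'attitude': array([[-0.01855278,  0.99763763, -0.06614337],
       [-0.9997766 , -0.0191812 , -0.00887847],
       [-0.0101262 ,  0.06596388,  0.99777063]])}
scene {'fx': 461.96434078538834, 'fy': 461.96434078538834, 'cx': 316.9706349120043, 'cy': 202.81410177227298, 'k1': -0.0882166392751971, 'eye': array([ 1.08427957, -0.33698572,  0.73647021]), 'attitude': array([[ 0.63673233, -0.56722789,  0.52232601],
       [ 0.7710251 ,  0.45992181, -0.44044548],
       [ 0.00960384,  0.68317234,  0.73019403]])}
```

View pics/top0.png

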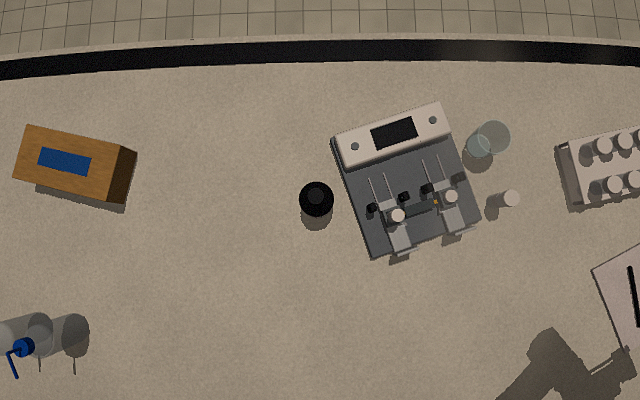

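View pics/scene0.png

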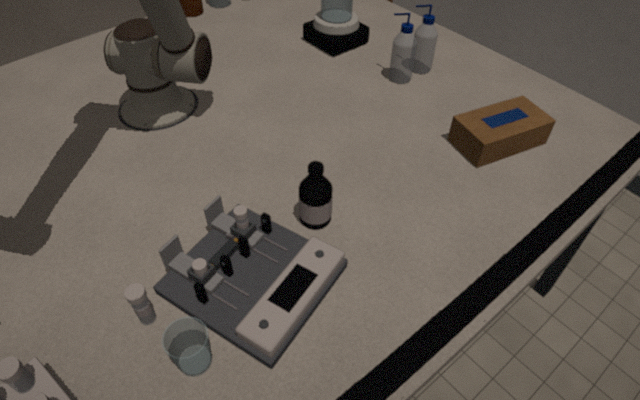

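The top view shows the left-lane cap at about (398,215) and the right-lane cap at about (451,196). The scene view shows them at about (241,212) and (200,266). The bottle is beside the left lane; the beaker and tube are on the right. Next I'll enlarge both views.

Run:
```python
from h import *
a=load('top0');b=load('scene0')
A=cv2.resize(a['color'][90:270,325:525],None,fx=4,fy=4,interpolation=cv2.INTER_CUBIC)[:,:800]
B=cv2.resize(b['color'][190:310,145:295],None,fx=5,fy=5,interpolation=cv2.INTER_CUBIC)
cv2.imwrite('pics/A.png',A[100:700]);cv2.imwrite('pics/B.png',B)
for n,c,wins in(('top',a,[(385,203,411,229),(438,184,464,210)]),('scene',b,[(228,200,256,226),(186,254,212,282)])):
    g=c['color'].astype(int)
    for x0,y0,x1,y1 in wins:
        w=g[y0:y1,x0:x1].min(2); m=(w>140).astype(np.uint8)
        k,l,s,ce=cv2.connectedComponentsWithStats(m); 
        print(n,[(list(s[i]),(ce[i]+[x0,y0]).round(1)) for i in range(1,k) if s[i][4]>15], w.max())
```

```text
top [([np.int32(7), np.int32(6), np.int32(13), np.int32(13), np.int32(128)], array([397.6, 214.8]))] 170
top [([np.int32(8), np.int32(6), np.int32(11), np.int32(12), np.int32(82)], array([451. , 195.4]))] 156
scene [] 128
scene [] 126
```

View pics/A.png

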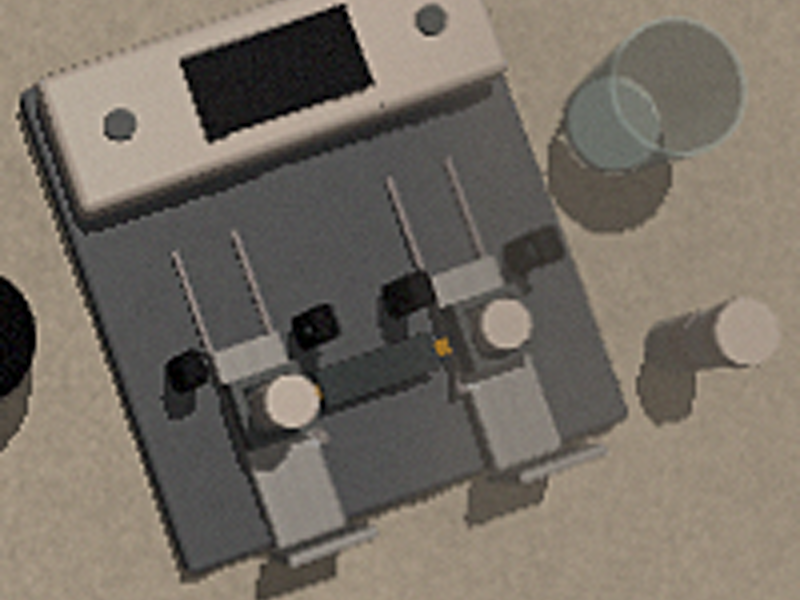

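View pics/B.png

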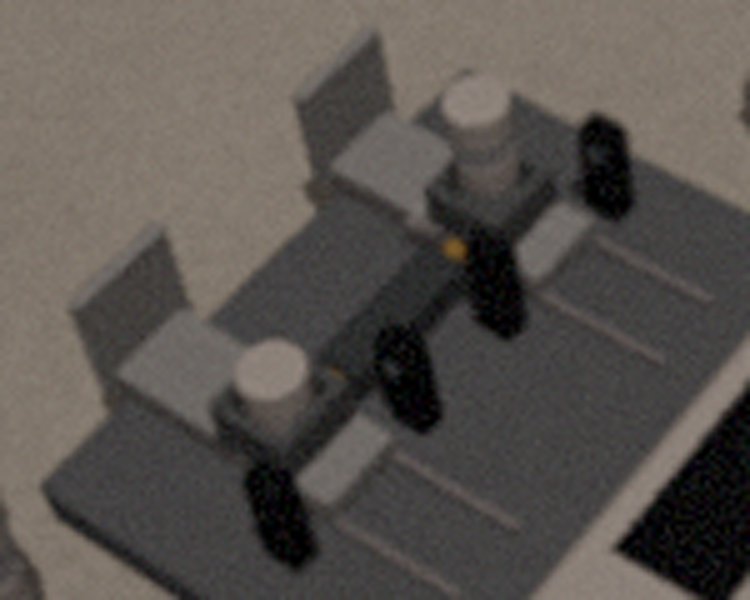

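The left vial shows more body and a larger cap, so it looks like the tall one. I'll check that by triangulating the cap tops and plate top corners.

Run:
```python
from h import *
a=load('top0');b=load('scene0')
TA=lambda p:ray(a,325+(p[0]-1.5)/4,115+(p[1]-1.5)/4)
TB=lambda p:ray(b,145+(p[0]-2)/5,190+(p[1]-2)/5)
for n,p,q in[('capL',(292,402),(477,98)),('capR',(505,325),(273,365)),('Lplate left',(290,556),(373,32)),('Lplate right',(376,532),(299,99)),
 ('Rplate left',(520,472),(158,230)),('Rplate right',(605,449),(74,310))]:
    print(n,tri([TA(p),TB(q)]).round(4))
def oz(p,z):
    e,d=TA(p);return (e+d*(z-e[2])/d[2])
z=.082
for n,p,q in[('L',(290,562),(376,536)),('R',(522,480),(606,455))]:
    P,Q=oz(p,z),oz(q,z);d=P-Q;print(n,P.round(4),Q.round(4),'mid',((P+Q)/2).round(4),'len',np.linalg.norm(d),'yaw',np.degrees(np.arctan2(-d[0],d[1])))
# base corners z=.024 front-left, front-right
F,G=oz((183,575),.024),oz((626,412),.024); d=F-G;print(F,G,np.linalg.norm(d),np.degrees(np.arctan2(-d[0],d[1])))
P,Q=oz((292,402),.103),oz((505,325),.073);d=P-Q;print('caps',P,Q,np.linalg.norm(d))
# bystander positions
for n,p,z in[('bottle',None,.15),('tube',(748,331),.088),('beaker',(678,87),.085)]:
    if p: print(n,oz(p,z))
print('bottle',onz(a,316,198,.15))
```

```text
capL [ 0.5521 -0.0762  0.1018]
capR [ 0.589  -0.1897  0.0717]
Lplate left [ 0.4782 -0.0786  0.079 ]
Lplate right [ 0.4893 -0.1201  0.0779]
Rplate left [ 0.5157 -0.193   0.0792]
Rplate right [ 0.5268 -0.2351  0.0773]
L [ 0.4757 -0.0776  0.082 ] [ 0.4872 -0.1196  0.082 ] mid [ 0.4815 -0.0986  0.082 ] len 0.043492655600594045 yaw 15.284766109010665
R [ 0.5124 -0.1919  0.082 ] [ 0.5235 -0.2342  0.082 ] mid [ 0.518  -0.2131  0.082 ] len 0.04368527133352152 yaw 14.739894640266334
[ 0.46641936 -0.03313183  0.024     ] [ 0.54584216 -0.26972786  0.024     ] 0.24957095809506957 18.55636065298321
caps [ 0.55163743 -0.07665043  0.103     ] [ 0.58860852 -0.18965289  0.073     ] 0.12262307549805662
tube [ 0.58226189 -0.30619386  0.088     ]
beaker [ 0.7044223  -0.27919463  0.085     ]
bottle [0.58253789 0.07470225 0.15      ]
```

The cap tops triangulate to 0.102 m (left) and 0.072 m (right), so the tall vial is in the left slide. The left plate's front centre is about (0.480, -0.099) and the reader's yaw is about 18.2°. I'll close the fingers and approach in front of the left plate.

>>> drive_tool:
  series:
    - [-0.2,0.2,0,0]
    - [-0.45,0.45,0,0]
    - [-0.7,0.7,0,0]
    - [-0.9,0.9,0,0]
    - [-0.917,0.933,0,0]
    - [-0.917,0.933,0,0]
  fingers: 0

```text
time_s: 0.85
tcp_pos: [0.3209, -0.4151, 0.2922]
ee_rot: [[-0.902, -0.433, -0.0], [-0.433, 0.902, -0.0], [0.0, -0.0, -1.0]]
wrist_force: [-1.1, -0.4, -0.3]
gripper_width: 0.402
```

>>> drive_tool:
  series:
    - [-0.2,0.2,0,0]
    - [-0.45,0.45,0,0]
    - [-0.7,0.7,0,0]
    - [-0.9,0.9,0,0]
    - [-0.917,0.933,0,0]
    - [-0.917,0.933,0,0]

```text
time_s: 1.6
tcp_pos: [0.3718, -0.2673, 0.2922]
ee_rot: [[-0.902, -0.432, -0.0], [-0.432, 0.902, -0.0], [0.0, -0.0, -1.0]]
wrist_force: [-1.2, -0.5, 0.4]
gripper_width: 0.003
```

>>> drive_tool:
  series:
    - [-0.2,0.2,0,0]
    - [-0.45,0.45,0,0.03]
    - [-0.7,0.7,0,0.065]
    - [-0.9,0.9,0,0.065]
    - [-0.917,0.933,0,0.065]
    - [-0.917,0.933,0,0.065]

```text
time_s: 2.35
tcp_pos: [0.4225, -0.1189, 0.2921]
ee_rot: [[-0.951, -0.311, -0.001], [-0.311, 0.951, -0.0], [0.001, 0.0, -1.0]]
wrist_force: [0.0, 0.9, 0.3]
gripper_width: 0.003
```

Run:
```python
from h import *
s=telemetry.sense();print(s['time_s'],s['tcp_pos'],s['ee_rot'],s['wrist_force'],s['gripper_width'])
c=save('wrist','w1');print(c['mount'])
np.save('pics/w1pose.npy',np.c_[s['ee_rot'],s['tcp_pos']])
```

```text
2.35 [ 0.42251964 -0.11891031  0.29207415] [[-9.50500574e-01 -3.10722031e-01 -6.92062090e-04]
 [-3.10721950e-01  9.50500825e-01 -2.24794874e-04]
 [ 7.27654307e-04  1.37122513e-06 -9.99999735e-01]] [0.03237234 0.93539814 0.34707692] 0.003276020215666607
[[-1.16389073e-04  9.70633053e-01  2.40564884e-01  6.57392237e-02]
 [ 9.99999979e-01  1.52937517e-04 -1.33257765e-04 -2.71526707e-04]
 [-1.66135788e-04  2.40564864e-01 -9.70633051e-01 -9.16899309e-02]
 [ 0.00000000e+00  0.00000000e+00  0.00000000e+00  1.00000000e+00]]
```

View pics/w1.png

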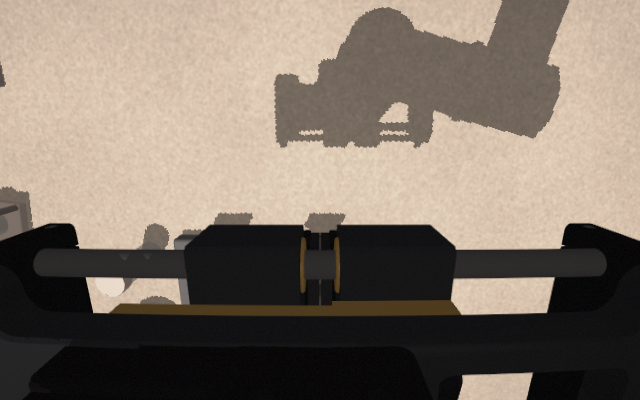

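The wrist camera looks back past the fingers, so the closed gripper hides the plate. I'll use the fixed cameras instead. Descending in front of the plate.

>>> drive_tool:
  series:
    - [0,0,0.2,0]
    - [0,0,0.45,0]
    - [0,0,0.65,0]
    - [0,0,0.7,0]
    - [0,0,0.7,0]

```text
time_s: 3.02
tcp_pos: [0.4228, -0.1188, 0.2085]
ee_rot: [[-0.951, -0.311, 0.0], [-0.311, 0.951, -0.0], [0.0, -0.0, -1.0]]
wrist_force: [0.7, 0.8, 0.1]
gripper_width: 0.003
```

>>> drive_tool:
  series:
    - [0,0,0.2,0]
    - [0,0,0.45,0]
    - [0,0,0.6,0]
    - [0,0,0.68,0]
    - [0,0,0.69,0]
    - [0,0,0.69,0]

```text
time_s: 3.78
tcp_pos: [0.4233, -0.1181, 0.1262]
ee_rot: [[-0.95, -0.312, 0.002], [-0.312, 0.95, -0.0], [-0.002, -0.001, -1.0]]
wrist_force: [0.2, -0.3, -0.0]
gripper_width: 0.005
```

Run:
```python
from h import *
s=telemetry.sense();print(s['time_s'],s['tcp_pos'],s['wrist_force'])
b=save('scene','scene1')
cv2.imwrite('pics/B1.png',cv2.resize(b['color'][130:310,125:325],None,fx=3,fy=3,interpolation=cv2.INTER_CUBIC))
```

```text
3.775 [ 0.42326476 -0.11810526  0.12621874] [ 0.19671489 -0.28465469 -0.0105137 ]
```

View pics/B1.png

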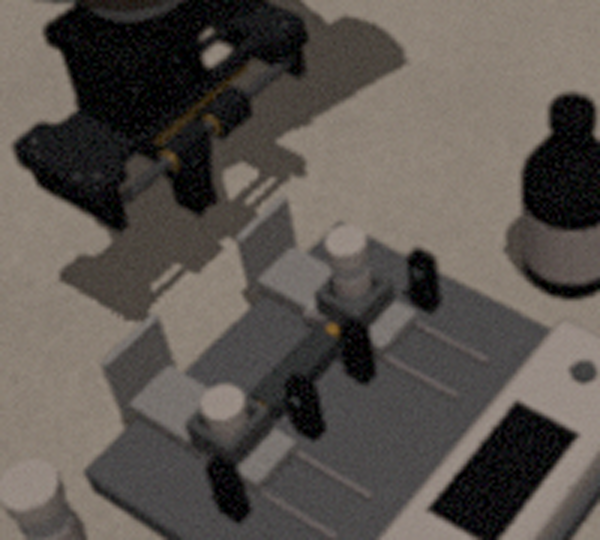

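The tip is in front of the left plate and lined up with its middle, about 50 mm short of it. I'll advance slowly to contact, watching the force.

>>> drive_tool:
  series:
    - [-0.08,0,0,0]
    - [-0.16,0,0,0]
    - [-0.24,0,0,0]
    - [-0.3,0,0,0]
    - [-0.34,0,0,0]
    - [-0.38,0,0,0]
    - [-0.42,0,0,0]
    - [-0.46,0,0,0]

```text
time_s: 4.82
tcp_pos: [0.4738, -0.1012, 0.1252]
ee_rot: [[-0.95, -0.311, -0.004], [-0.311, 0.95, -0.001], [0.004, 0.001, -1.0]]
wrist_force: [-3.6, -2.0, 3.5]
gripper_width: 0.004
```

Contact, at about 4 N along the push direction. I'll push on in small steps.

>>> drive_tool:
  series:
    - [-0.04,0,0,0]
    - [-0.08,0,0,0]
    - [-0.12,0,0,0]
    - [-0.16,0,0,0]
    - [-0.2,0,0,0]
    - [-0.24,0,0,0]
    - [-0.28,0,0,0]
    - [-0.32,0,0,0]
    - [-0.35,0,0,0]

```text
time_s: 5.95
tcp_pos: [0.5134, -0.0883, 0.1251]
ee_rot: [[-0.95, -0.311, -0.005], [-0.311, 0.95, -0.001], [0.005, 0.001, -1.0]]
wrist_force: [-6.6, -2.6, 4.5]
gripper_width: 0.003
```

Run:
```python
from h import *
s=telemetry.sense();print(s['time_s'],s['tcp_pos'],s['wrist_force'])
b=save('scene','scene2')
cv2.imwrite('pics/B2.png',cv2.resize(b['color'][130:310,125:325],None,fx=3,fy=3,interpolation=cv2.INTER_CUBIC))
```

```text
5.95 [ 0.51337275 -0.08828467  0.12512687] [-6.60562629 -2.58648436  4.49652925]
```

View pics/B2.png

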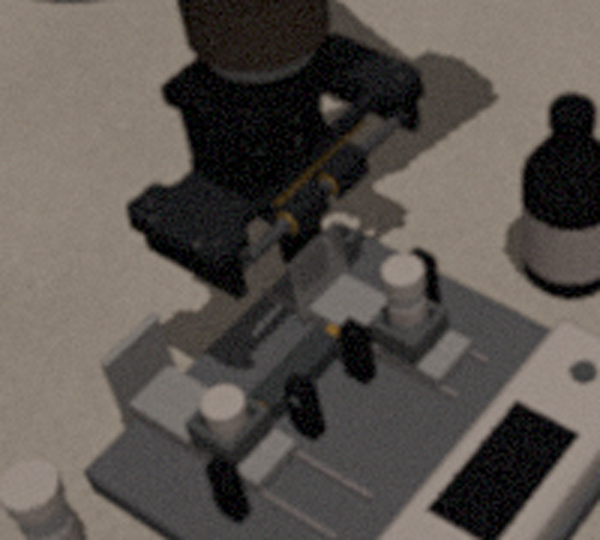

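The left slide is in by about 45 mm with the vial upright, and the right slide is untouched. I'll go on to the stop.

>>> drive_tool:
  series:
    - [-0.02,0,0,0]
    - [-0.04,0,0,0]
    - [-0.06,0,0,0]
    - [-0.06,0,0,0]

```text
time_s: 6.5
tcp_pos: [0.5203, -0.086, 0.1251]
ee_rot: [[-0.95, -0.311, -0.004], [-0.311, 0.95, -0.001], [0.004, 0.001, -1.0]]
wrist_force: [-5.1, -2.9, 4.0]
gripper_width: 0.005
```

>>> drive_tool:
  series:
    - [-0.015,0,0,0]
    - [-0.025,0,0,0]
    - [-0.025,0,0,0]

```text
time_s: 6.88
tcp_pos: [0.523, -0.0851, 0.1251]
ee_rot: [[-0.95, -0.311, -0.005], [-0.311, 0.95, -0.001], [0.005, 0.001, -1.0]]
wrist_force: [-5.7, -2.5, 4.1]
gripper_width: 0.004
```

>>> drive_tool:
  series:
    - [-0.01,0,0,0]
    - [-0.017,0,0,0]
    - [-0.017,0,0,0]

```text
time_s: 7.25
tcp_pos: [0.5246, -0.0846, 0.1251]
ee_rot: [[-0.95, -0.311, -0.005], [-0.311, 0.95, -0.001], [0.005, 0.001, -1.0]]
wrist_force: [-6.9, -4.0, 4.5]
gripper_width: 0.008
```

Run:
```python
from h import *
s=telemetry.sense();print(s['time_s'],s['tcp_pos'],s['wrist_force'])
a=load('scene0');b=save('scene','scene3')
cv2.imwrite('pics/B3.png',cv2.resize(b['color'][180:300,185:305],None,fx=5,fy=5,interpolation=cv2.INTER_CUBIC))
```

```text
7.25 [ 0.52464143 -0.08462169  0.12513013] [-6.91687917 -4.0261134   4.52220277]
```

View pics/B3.png

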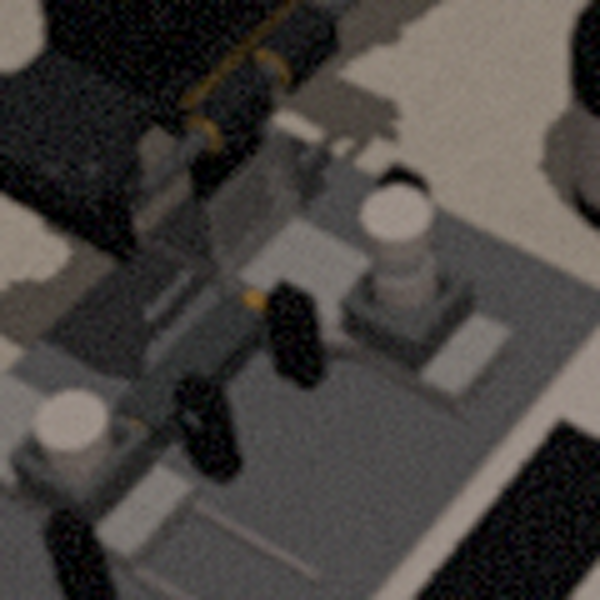

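The pushed vial's cap centre is now at crop (396,210). I'll convert that to slide travel.

Run:
```python
from h import *
b=load('scene3')
P=onz(b,145+475/5,190+96/5,.103);Q=onz(b,185+394/5,180+208/5,.103);d=Q-P;print(d,np.hypot(*d[:2]))
a=load('scene0');g0=cv2.cvtColor(a['color'],cv2.COLOR_BGR2GRAY);g1=cv2.cvtColor(b['color'],cv2.COLOR_BGR2GRAY)
t=g0[202:216,232:250];m=cv2.matchTemplate(g1[195:240,245:285],t,cv2.TM_CCOEFF_NORMED);_,v,_,l=cv2.minMaxLoc(m);print(v,l[0]+245-232,l[1]+195-202)
P=onz(b,240,209,.100);Q=onz(b,240+l[0]+13,209+l[1]-7,.100);d=Q-P;print(d,np.hypot(*d[:2]))
```

```text
[0.05270559 0.01687118 0.        ] 0.05534000279923103
0.6552382707595825 25 15
[0.05944633 0.01506149 0.        ] 0.06132466026787255
```

Travel reads about 55 mm and the force is rising. One more small nudge should confirm the stop.

>>> drive_tool:
  series:
    - [-0.008,0,0,0]
    - [-0.012,0,0,0]
    - [-0.012,0,0,0]

```text
time_s: 7.68
tcp_pos: [0.5248, -0.0846, 0.1251]
ee_rot: [[-0.951, -0.311, -0.008], [-0.311, 0.951, -0.001], [0.008, 0.001, -1.0]]
wrist_force: [-8.5, -4.3, 6.6]
gripper_width: 0.003
```

The arm was blocked: it moved 0.2 mm for a 1.4 mm command, and the force rose to about 9.5 N. That's the end stop. Now I'll let go and retreat straight back.

>>> drive_tool:
  series:
    - [0.25,0,0,0]
    - [0.55,0,0,0]
    - [0.8,0,0,0]
    - [0.95,0,0,0]
    - [1,0,0,0]
    - [1,0,0,0]

```text
time_s: 8.43
tcp_pos: [0.415, -0.1208, 0.1257]
ee_rot: [[-0.95, -0.312, 0.002], [-0.312, 0.95, -0.0], [-0.002, -0.001, -1.0]]
wrist_force: [0.6, 0.2, -0.3]
gripper_width: 0.008
```

>>> drive_tool:
  series:
    - [0.1,0,-0.3,0]
    - [0.1,0,-0.6,0]
    - [0.1,0,-0.9,0]
    - [0.1,0,-1,0]
    - [0.1,0,-1,0]
    - [0.1,0,-1,0]

```text
time_s: 9.18
tcp_pos: [0.4021, -0.1245, 0.2441]
ee_rot: [[-0.95, -0.311, -0.003], [-0.311, 0.95, 0.0], [0.003, 0.001, -1.0]]
wrist_force: [-0.7, -0.0, -0.6]
gripper_width: -0.001
```

Run:
```python
from h import *
s=telemetry.sense();print(s['time_s'],s['tcp_pos'],s['wrist_force'],abs(s['joint_velocities']).max())
b=save('scene','scene4')
cv2.imwrite('pics/B4.png',cv2.resize(b['color'][180:380,125:345],None,fx=3,fy=3,interpolation=cv2.INTER_CUBIC))
```

```text
9.175 [ 0.40212248 -0.12452724  0.24405476] [-0.69536753 -0.01530541 -0.56502878] 0.2989130649783656
```

View pics/B4.png

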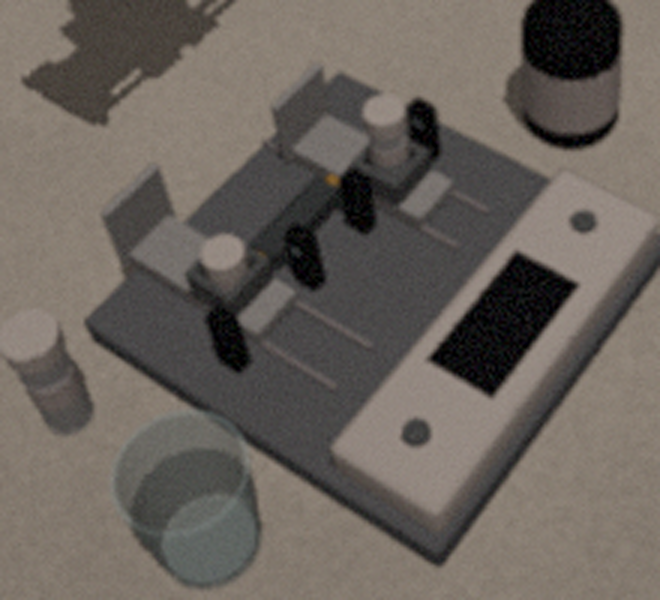

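The left cap is now at crop (385,110), partway back, with the vial upright. The right slide is still fully out. I'll measure the travel once and hand in.

Run:
```python
from h import *
b=load('scene4')
P=onz(b,240,209.2,.103);Q=onz(b,125+384/3,180+109/3,.103);print('L travel',np.hypot(*(Q-P)[:2]))
P=onz(b,145+271/5,190+363/5,.073);Q=onz(b,125+222/3,180+250/3,.073);print('R travel',np.hypot(*(Q-P)[:2]))
d=cv2.absdiff(cv2.GaussianBlur(load('scene0')['color'],(5,5),0),cv2.GaussianBlur(b['color'],(5,5),0)).max(2)
print({n:float((d[y0:y1,x0:x1]>25).mean()) for n,(x0,y0,x1,y1) in dict(bottle=(298,160,334,230),tube=(124,280,158,325),beaker=(162,315,215,376),rslide=(158,235,215,300),lslide=(205,195,275,250)).items()})
print(order.finish_job())
```

```text
L travel 0.03112682153090484
R travel 0.0015842842017321603
{'bottle': 0.0, 'tube': 0.0, 'beaker': 0.0, 'rslide': 0.0, 'lslide': 0.3761038961038961}
the job is handed in; nothing more can be done
None
```

The taller vial's slide is latched at its mid position, and the job was handed in at about 9.2 s of the 32 s allowed. The hand-in gives no verdict.

**What I did:** The tall vial was in the left slide: its cap top measured 0.102 m up, against 0.072 m for the right. I pushed the left plate in with closed fingertips until the arm was blocked. At that point the horizontal force was about 9.5 N and the travel about 55 mm by camera. I then pulled straight back and raised the hand clear.

**Last checks:**
- **Left slide:** it rests at about 31 mm, inside the 26–34 mm latch range, with its vial upright.
- **Right slide:** fully out. Its reading of 1.6 mm is picture-measuring error, as its image had not changed since the start.
- **Bottle, beaker and tube:** their images had not changed either.
- **Hand:** the wrist force was near zero, so the hand is touching nothing.

**Where checks disagreed:**
- **End-stop travel:** a cruder template match (score only 0.66) read 61 mm at the stop, where picking the cap centre read 55 mm. I went by the force rise and the blocked motion.
- **Reader yaw:** the plate edges gave about 15°, while the base edge and the lines between the two lanes gave about 18°. I used 18.2°.

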